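# Charge the mill jar with grinding balls through the funnel

### The arm

A 6-joint arm with a two-finger parallel gripper is mounted at the origin on a cart in front of the work surface, level with it; the furniture and walls round the work are solid. World frame = base frame: x ahead of the robot, y to its left, z up, the work surface at z = 0. Lengths are in m, angles in degrees, forces in N, time in s.
With the tool pointing down it reaches from about 0.3 to 0.75 m from the base axis. Payload 8.5 kg.
Tool frame: the origin (TCP) lies at the very end of the fingers, on their centre line; the grasp point (between the pads) lies 19 mm behind it; z points along the fingers, y is the line along which they close (so a half turn about z gives the same grasp; the last joint's range is limited). The gripper opens to 85 mm and grips with 20 to 120 N. Pads are 22 mm wide; open, the fingers measure 114 mm over their backs; the gripper's body (76 mm by 85 mm) begins 54 mm behind the grasp point. The pads swing forward as they close: fully open they stand 13 mm farther back than shut.
Start: joints at [52.294, 21.807, 74.336, -0, 83.858, -12.336], TCP at [0.236, 0.497, 0.203] pointing down, gripper open.
Joint ranges: [-178.18, 178.18], [-50.72, 133.34], [12.68, 142.11], [-81.47, 261.47], [9.98, 163.14], [-165.26, 165.26]. Speed limits (degrees/s): [136.94, 136.94, 180, 180, 180, 180].

### API

Orientations are given as a 3x3 rotation matrix whose columns are the frame's x, y, z axes.
In Python, from rig import env gives the robot as it stands.
- The arm moves only by the tool move_arm, never from a script. Its argument "plan" is a list of rows, each a list of 7 numbers: the turn, a rotation vector about the tool's x, y, z in degrees, then the shift along the tool's x, y, z in cm, then the gripper command: -1 is shut, 1 is fully open, values between are in proportion. In form: [[ax, ay, az, tx, ty, tz, jaw], ...]. A call has 1 to 5 rows; each row is the pose to reach, as a shift and turn from the pose commanded when the call began, along the tool's axes at that moment; what a row does not reach only later rows make up. A row lasts 1/10 s, in which the tool goes at most 50 mm and 8.59 degrees, less where a joint would pass 70% of its speed; a pose out of reach is approached as far as the arm can. A call with a gripper value outside its range is refused whole. The fingers move at their own pace and stop on an object; "squeeze" is the grip in N (left out, the last holds). Time passes only in rows, so rows that repeat a pose let the fingers close. It gives the time, the measured TCP pose, the force, the opening and the grip force at its end, in the units of the state.
- env.observe(): the state, without advancing time (a new reading comes with each control period).
- env.get_image(name): name is "scene" or "top"; returns a dict with "color" (420x560x3 uint8, red, green, blue), "fov_y" (degrees; the focal length in pixels is half the picture's height over the tangent of half this angle, whatever the lens; pixels are square), "cx", "cy" (the principal point, pixels), "R" (3x3) and "t" (3): a world point X has camera coordinates R X + t. Camera axes: x right, y down, z forward; pixel columns grow to the right and rows downward; lengths in m; the calibration is good to about 2 mm. A picture is of the moment at which its call begins. There is no depth.
- env.close_job(): hands the job in; it is judged then, once.
Trained networks look in a picture, given as the dict that the camera call returned (one of the last four; its "shot" number tells which), for a name from the list of things; names that differ only in an ending like _2 or _b are one class to them, and where a whole thing is asked for, a point or a joint stands for the part that bears it (a point fixed in the world has none). Each returns a list of dicts, best first, with "conf" (0 to 1); they miss things now and then, are a little off and sometimes report something else, mostly with a low value. They report only what shows in the picture. A call takes as long as a camera call. They do not tell look-alikes from the thing itself.
- env.outline_of(target, picture): "mask" (420x560 bool, what is visible of it) and "bbox" ([centre column, centre row, width, height] in pixels, round what is visible of it).
- env.tip_of(target, picture): "pixel" ([column, row] in pixels: a listed point, or the origin of a listed thing).
The state is a dict: "time_s": time; "q": joint angles; "qvel": joint speeds; "joint_efforts": joint torques, N m; "position": TCP position; "tool_rot": TCP orientation; "ft_force": force on the tool from outside, world axes, zero at the start; "wrist_torque": the same for the moment, N m; "grip_width": finger opening in m; "gripper_force": force on a finger pad.
Only numpy, scipy, OpenCV 4.12 (cv2) and the standard library are available. Lean on these libraries where they do the work, as an engineer would, in place of code of your own. Each camera call takes 0.05 s, during which the arm holds its last target. There are 200 camera calls.

### The job

Pick up the steel pan with the five orange grinding balls, pour all the balls through the blue funnel into the clear mill jar, and set the empty pan back down upright on the bench. The jar must stay standing about where it is with the funnel still seated in its neck, and the wash bottle, tape roll and marker are to be left alone.

Things in the scene. Friction and masses are not known exactly. Their poses are not given: they have to be found in the camera images.
- pan: Open steel charging pan holding five orange balls, 120 mm long (x), 60 mm wide (y), sheet 3 mm, 0.16 kg. Origin: centre of its underside, z up. Its open pouring nose is the -x end (x = -60 mm); back wall at x = +60 mm with a small wire loop to x = +70 mm. Side walls are flat, upright and parallel, 45 mm high from x = -28 to +60 mm, 38 mm high in front of that.
- pan_nose (a point): Middle of the pan's open pouring edge, 60 mm along -x from its origin, 13.5 mm above its underside; axes as the pan's. The floor inside is level (3 mm up) from x = -20 to +57 mm, then ramps up 14 degrees to the nose, so the balls stay in while the pan is level and roll out once it is tipped nose-down well beyond that; 35 to 40 degrees empties it.
- pan_middle (a point): Point inside the pan, between the two flat side walls, 15 mm along +x from its origin and 27 mm above its underside: a good place to take the pan across its 60 mm width from above. Axes as the pan's.
- jar: Clear plastic mill jar with a dark foot, 100 mm high, 90 mm across, narrowing at the shoulder (from 66 to 80 mm up) to a neck 74 mm across with a round opening 62 mm wide; walls and bottom 6 mm, 0.7 kg, standing loose on the bench. Origin: centre of its underside, z up.
- jar_neck (a point): Centre of the jar's opening, 100 mm above its underside.
- funnel: Blue funnel standing loosely in the jar's neck, 86 mm high, wall 3 mm, 0.12 kg. Origin: centre of the stem's lower end, z up, 75 mm above the bench. Stem 48 mm outside, 42 mm inside, 30 mm long; a flange 78 mm across, 25 mm above the origin, rests on the jar's rim; the cone opens to a mouth 140 mm across (134 mm inside).
- funnel_mouth (a point): Centre of the funnel's mouth, level with its rim (86 mm above the funnel's origin, about 161 mm above the bench).
- wash_bottle: Bystander: white wash bottle with a red cap and a bent spout, 191 mm high, 70 x 111 mm, standing loose at the back left. Origin: centre of its underside.
- label_tape: Bystander: roll of cream label tape lying flat, 77 mm across, 19 mm high, loose. Origin: centre of its underside.
- marker: Bystander: dark green marker pen lying on the bench, 128 mm long, 16 mm thick, loose. Origin: centre of its underside.
- casting_stand: Fixture: clear gel-casting stand with a dark red foot, fixed to the bench between the two work places, about 140 mm (x) by 280 mm (y) over its side knobs and 215 mm high. Carry things over or in front of it. Origin: centre of its foot.
- ball0_center (a point): Centre of one of the five orange grinding balls, 18 mm in diameter, 18 g; they start in the pan and can roll.
- ball1_center (a point): Centre of one of the five orange grinding balls, 18 mm in diameter, 18 g; they start in the pan and can roll.
- ball2_center (a point): Centre of one of the five orange grinding balls, 18 mm in diameter, 18 g; they start in the pan and can roll.
- ball3_center (a point): Centre of one of the five orange grinding balls, 18 mm in diameter, 18 g; they start in the pan and can roll.
- ball4_center (a point): Centre of one of the five orange grinding balls, 18 mm in diameter, 18 g; they start in the pan and can roll.
There are look-alikes about, which are no part of the job. Leave any yellow look-alike of the pan alone.

How it is judged (in metres and radians):
On the way:
1. the pan is tipped over the funnel's mouth (angle between pan's own z axis and vertical above 0.28 rad and horizontal distance between pan_nose and funnel_mouth below 0.09 m and height (world z) of pan_nose above 0.14 m), for 0.1 s.
At the end, for the whole second after the job is handed in: All five balls lie in the jar (within 40 mm of its axis, 5 to 70 mm above its underside); jar upright (0.1 rad), moved under 50 mm; funnel seated (within 20 mm of the axis, foot 65 to 85 mm up, tilt under 0.15 rad); pan upright on the bench (0.1 rad, within 10 mm) and at rest (horizontal distance between each of ball0_center, ball1_center, ball2_center, ball3_center, ball4_center and jar below 0.04 m and z of ball0_center in the frame of jar between 0.005 and 0.07 m and z of ball1_center in the frame of jar between 0.005 and 0.07 m and z of ball2_center in the frame of jar between 0.005 and 0.07 m and z of ball3_center in the frame of jar between 0.005 and 0.07 m and z of ball4_center in the frame of jar between 0.005 and 0.07 m and angle between each of jar, pan's own z axis and vertical below 0.1 rad and distance of jar from where it was at the start of the episode below 0.05 m and height (world z) of each of jar, pan below 0.01 m and angle between funnel's own z axis and vertical below 0.15 rad and horizontal distance between funnel and jar below 0.02 m and z of funnel in the frame of jar between 0.065 and 0.085 m and height (world z) of pan above -0.01 m and linear speed of pan below 0.03 m/s); the robot touches nothing.
It fails at once if the wash bottle is pushed away or knocked over (distance of wash_bottle from where it was at the start of the episode above 0.04 m or angle between wash_bottle's own z axis and vertical above 0.4 rad).
It fails at once if the roll of tape is pushed away or knocked over (distance of label_tape from where it was at the start of the episode above 0.04 m or angle between label_tape's own z axis and vertical above 0.4 rad).
It fails at once if the marker is pushed away (distance of marker from where it was at the start of the episode above 0.04 m).
It fails at once if the jar is knocked over (angle between jar's own z axis and vertical above 0.5 rad).
It also fails if it takes over 69 s, if anything falls off the work surface, if the arm or the gripper's body presses on something with over 40 N, if the wrist force passes 120 N, or if a joint passes its speed limit or range.

## Working session

There is one attempt and no reset: what is moved stays moved. The work goes in short steps, Python scripts to look and compute and a tool call to move; the robot and the scene stay as the last step left them, time stands still between calls to the robot, and variables do not carry over. Pictures are saved under pics/ and viewed, at most 10 in all, crops included, and the job is handed in when it is done.

Besides the shell and the picture viewer there is one more tool, called after ">>>" by a JSON object that holds its "op" and its "data", one argument or row to a line. move_arm: Moves the arm, as the interface text tells. Its arguments: {"type":"object","properties":{"plan":{"type":"array"},"squeeze":{"type":"number"}},"required":["plan"]}

```bash
mkdir -p pics; cat > h.py <<'E'
from rig import env
import numpy as np, cv2
def f(p): return p["color"].shape[0]/2/np.tan(np.radians(p["fov_y"])/2)
def ray(p,px):
    R=np.array(p["R"]);t=np.array(p["t"])
    d=R.T@np.array([(px[0]-p["cx"])/f(p),(px[1]-p["cy"])/f(p),1]); return -R.T@t,d
def atz(p,px,z):
    c,d=ray(p,px); return c+d*(z-c[2])/d[2]
def proj(p,X):
    c=np.array(p["R"])@np.array(X)+np.array(p["t"]); return np.array([p["cx"]+f(p)*c[0]/c[2],p["cy"]+f(p)*c[1]/c[2]])
def tri(ps,pxs):
    A=np.zeros((3,3));b=np.zeros(3)
    for p,x in zip(ps,pxs):
        c,d=ray(p,x);d=d/np.linalg.norm(d);P=np.eye(3)-np.outer(d,d);A+=P;b+=P@c
    return np.linalg.solve(A,b)
def save(p,n): cv2.imwrite("pics/"+n+".png",cv2.cvtColor(p["color"],cv2.COLOR_RGB2BGR))
E
python3 - <<'E'
from h import *
s=env.get_image("scene");t=env.get_image("top")
cv2.imwrite("pics/a.png",cv2.cvtColor(s["color"],cv2.COLOR_RGB2BGR));save(t,"b")
np.set_printoptions(precision=3,suppress=True)
for n in ["pan","pan_nose","pan_middle","jar_neck","funnel_mouth","jar","casting_stand","wash_bottle","label_tape","marker","ball0_center"]:
    for nm,p in(("s",s),("t",t)):
        for r in env.tip_of(n,p)[:5]: print(n,nm,np.round(r["pixel"],1),round(r["conf"],2),atz(p,r["pixel"],{"pan_nose":.0135,"pan_middle":.027,"jar_neck":.1,"funnel_mouth":.161,"ball0_center":.012}.get(n,0)))
st=env.observe();print(st["time_s"],st["position"],st["tool_rot"])
E
```

```text
pan s [296.8 267.9] 0.96 [0.39  0.125 0.   ]
pan s [245.5 286.3] 0.69 [0.45  0.292 0.   ]
pan t [265. 251.] 0.78 [0.378 0.127 0.   ]
pan t [214.7 224.6] 0.69 [0.466 0.295 0.   ]
pan_nose s [310.3 258.7] 0.86 [0.376 0.075 0.014]
pan_nose s [254.9 292.7] 0.81 [0.4   0.304 0.014]
pan_nose t [283.8 254.6] 0.79 [0.366 0.064 0.014]
pan_nose t [204.4 244.7] 0.69 [0.397 0.325 0.014]
pan_middle s [243.7 276. ] 0.61 [0.464 0.285 0.027]
pan_middle s [292.8 263.6] 0.57 [0.392 0.143 0.027]
pan_middle t [218.  224.2] 0.82 [0.464 0.28  0.027]
pan_middle t [256.7 248.6] 0.62 [0.384 0.152 0.027]
pan_middle t [404.3 232. ] 0.35 [ 0.44  -0.327  0.027]
jar_neck s [367.4 179.6] 0.56 [ 0.438 -0.332  0.1  ]
jar_neck t [412.6 232.1] 0.53 [ 0.433 -0.335  0.1  ]
jar_neck t [203.1 245.1] 0.4 [0.39  0.314 0.1  ]
funnel_mouth t [418.3 227.9] 0.97 [ 0.439 -0.336  0.161]
jar s [362.4 200.3] 0.87 [ 0.452 -0.341  0.   ]
jar t [413.1 229.9] 0.7 [ 0.45  -0.363  0.   ]
jar t [403.5 235.1] 0.49 [ 0.432 -0.331  0.   ]
casting_stand t [213.7 227.6] 0.67 [0.455 0.298 0.   ]
casting_stand t [220.  223.5] 0.21 [0.469 0.278 0.   ]
wash_bottle s [207.8 246.2] 0.85 [0.674 0.236 0.   ]
wash_bottle t [234.6 165.7] 0.95 [0.667 0.233 0.   ]
wash_bottle t [216.6 229.6] 0.39 [0.449 0.289 0.   ]
label_tape t [418.9 166.8] 0.9 [ 0.664 -0.391  0.   ]
marker s [206.  323.6] 0.57 [0.426 0.471 0.   ]
marker t [158.1 239.6] 0.57 [0.415 0.483 0.   ]
marker t [218.9 223.1] 0.29 [0.471 0.281 0.   ]
ball0_center t [215.5 212.3] 0.35 [0.505 0.292 0.012]
1.2 [0.236 0.497 0.203] [[-0.904  0.428 -0.   ]
 [ 0.428  0.904  0.   ]
 [ 0.     0.    -1.   ]]
```

View pics/a.png

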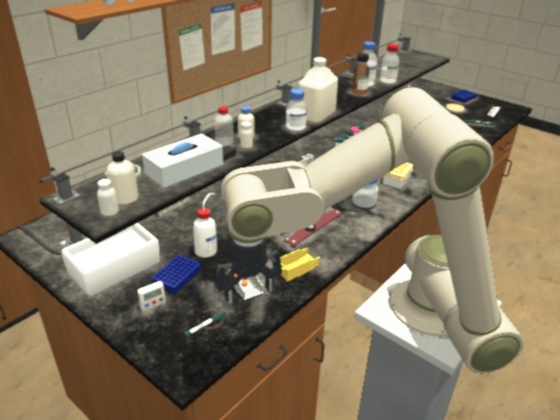

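View pics/b.png

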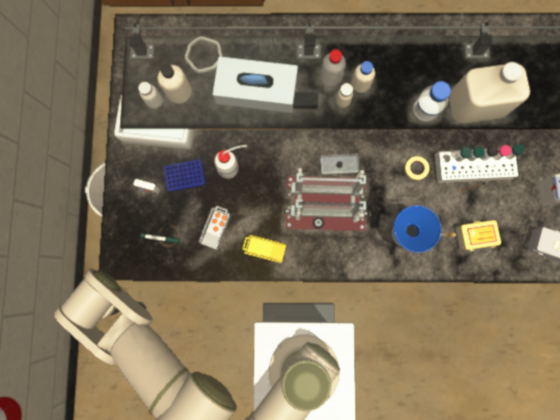

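The scene view shows the arm partly hiding the steel pan at about (248,287), with the yellow look-alike at (298,264). In the top view the steel pan with the balls is at about (215,227), the yellow one at (265,250), the funnel at (417,229) and the stand at (328,203).

```bash
python3 - <<'E'
from h import *
np.set_printoptions(precision=3,suppress=True)
t=env.get_image("top")
for r in env.outline_of("pan",t):
    m=r["mask"].astype(np.uint8);c=np.argwhere(m)[:,::-1].astype(np.float32)
    b=cv2.boxPoints(cv2.minAreaRect(c)); print(r["conf"],r["bbox"],len(c)); print(np.array([atz(t,x,.04) for x in b]))
for n in("funnel","casting_stand","jar","wash_bottle"):
  for r in env.outline_of(n,t)[:2]:
    ys,xs=np.nonzero(r["mask"]); print(n,r["conf"],r["bbox"],atz(t,(r["bbox"][0],r["bbox"][1]),.161), atz(t,(xs.min(),ys.max()),.1),atz(t,(xs.max(),ys.min()),.1))
print(t["R"],t["t"], proj(t,[.464,.283,.027]))
im=cv2.resize(t["color"][195:275,150:330],None,fx=4,fy=4,interpolation=cv2.INTER_CUBIC)
cv2.imwrite("pics/c.png",im[:,:,::-1])
E
```

```text
0.92 [266.4, 248.6, 38.5, 27.1] 710
[[0.368 0.194 0.04 ]
 [0.428 0.18  0.04 ]
 [0.398 0.058 0.04 ]
 [0.339 0.073 0.04 ]]
0.8 [215.6, 229.2, 30.1, 39.0] 561
[[0.401 0.341 0.04 ]
 [0.517 0.296 0.04 ]
 [0.493 0.237 0.04 ]
 [0.377 0.282 0.04 ]]
funnel 0.73 [417.4, 230.5, 47.8, 49.2] [ 0.432 -0.333  0.161] [ 0.368 -0.276  0.1  ] [ 0.515 -0.423  0.1  ]
jar 0.73 [214.3, 227.6, 30.0, 37.7] [0.439 0.271 0.161] [0.381 0.32  0.1  ] [0.504 0.236 0.1  ]
jar 0.54 [404.1, 235.2, 27.0, 26.5] [ 0.418 -0.294  0.161] [ 0.393 -0.267  0.1  ] [ 0.452 -0.346  0.1  ]
wash_bottle 0.65 [228.8, 165.4, 26.9, 25.9] [0.629 0.232 0.161] [0.603 0.282 0.1  ] [0.691 0.214 0.1  ]
[[ 0.004 -1.    -0.014]
 [-0.989 -0.002 -0.15 ]
 [ 0.15   0.015 -0.989]] [0.071 0.523 1.498] [217.173 224.156]
```

View pics/c.png

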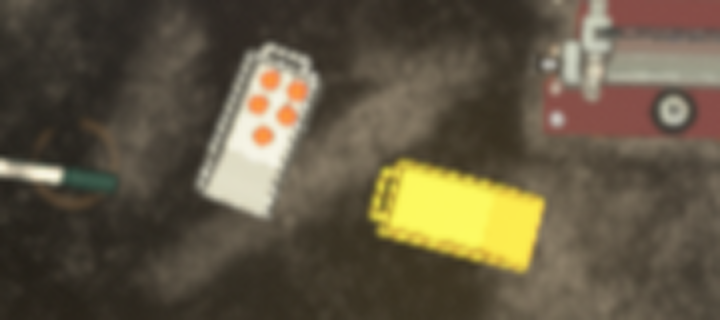

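>>> {"op": "move_arm", "data": {
  "plan": [
    [0,0,-4.8,-29.7,-9.6,8,1],
    [0,0,-4.8,-29.7,-9.6,8,1],
    [0,0,-4.8,-29.7,-9.6,8,1],
    [0,0,-4.8,-29.7,-9.6,8,1],
    [0,0,-4.8,-29.7,-9.6,8,1]
  ]
}}

```text
time_s: 2.0
position: [0.4132, 0.3295, 0.1411]
tool_rot: [[-0.936, 0.351, 0.0], [0.351, 0.936, 0.0], [-0.0, 0.0, -1.0]]
ft_force: [0.5, 0.6, 0.1]
grip_width: 0.0858
gripper_force: 0.0
```

>>> {"op": "move_arm", "data": {
  "plan": [
    [0,0,0,-6.3,-2.6,2.0,1],
    [0,0,0,-6.3,-2.6,2.0,1],
    [0,0,0,-6.3,-2.6,2.0,1]
  ]
}}

```text
time_s: 2.3
position: [0.4634, 0.2823, 0.1203]
tool_rot: [[-0.935, 0.355, -0.001], [0.355, 0.935, -0.001], [0.001, -0.001, -1.0]]
ft_force: [-0.2, 0.5, 0.1]
grip_width: 0.085
gripper_force: 0.0
```

```bash
python3 - <<'E'
from h import *
t=env.get_image("top");s=env.get_image("scene")
a=cv2.resize(t["color"][185:265,160:260],None,fx=5,fy=5,interpolation=cv2.INTER_CUBIC)
b=cv2.resize(s["color"][225:325,200:320],None,fx=4,fy=4,interpolation=cv2.INTER_CUBIC)
for p in(t,s):print([proj(p,X).round(1) for X in([.463,.283,.027],[.463,.283,.12])])
im=np.zeros((400,980,3),np.uint8);im[:400,:500]=a;im[:400,500:]=b
cv2.imwrite("pics/d.png",cv2.resize(im,(784,320))[:,:,::-1]); o=env.observe();print(o["position"],o["tool_rot"],o["q"],o["time_s"])
E
```

```text
[array([217.2, 224.5]), array([212.7, 221.1])]
[array([244.2, 275.9]), array([243.7, 251.1])]
[0.46162296 0.28451517 0.12137412] [[-9.36015928e-01  3.51957424e-01 -3.93538081e-04]
 [ 3.51957397e-01  9.36016010e-01  1.38238315e-04]
 [ 4.17011946e-04 -9.11537395e-06 -9.99999913e-01]] [ 1.91245631e+01  2.52887798e+01  8.32046833e+01  1.56786191e-02
  7.15252463e+01 -5.02733208e+01] 2.4
```

View pics/d.png

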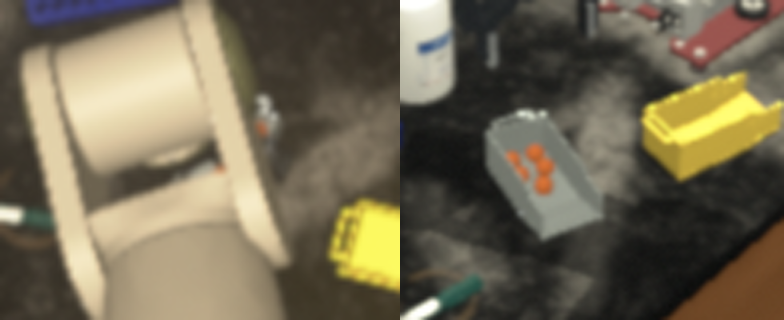

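The overhead view is blocked by the arm. In the scene crop the pan lies at about (540,165), and the planned grasp point projects onto its centreline, so I go down.

>>> {"op": "move_arm", "data": {
  "plan": [
    [0,0,0,0,0,4,1],
    [0,0,0,0,0,7,1],
    [0,0,0,0,0,9.5,1],
    [0,0,0,0,0,10.8,1],
    [0,0,0,0,0,10.8,1]
  ]
}}

```text
time_s: 2.9
position: [0.4601, 0.2853, 0.0123]
tool_rot: [[-0.937, 0.35, -0.003], [0.35, 0.937, -0.001], [0.002, -0.002, -1.0]]
ft_force: [0.5, 0.1, 0.8]
grip_width: 0.0857
gripper_force: 0.0
```

>>> {"op": "move_arm", "data": {
  "plan": [
    [0,0,0,0,0,0,0.3],
    [0,0,0,0,0,0,0.0],
    [0,0,0,0,0,0,-0.3],
    [0,0,0,0,0,0,-0.6],
    [0,0,0,0,0,0,-1]
  ],
  "squeeze": 40
}}

```text
time_s: 3.4
position: [0.4622, 0.2817, 0.0169]
tool_rot: [[-0.937, 0.35, 0.002], [0.35, 0.937, -0.005], [-0.004, -0.004, -1.0]]
ft_force: [-8.7, -21.3, 33.1]
grip_width: 0.0127
gripper_force: 16.3
```

>>> {"op": "move_arm", "data": {
  "plan": [
    [0,0,0,0,0,0,-1],
    [0,0,0,0,0,0,-1],
    [0,0,0,0,0,0,-1]
  ],
  "squeeze": 40
}}

```text
time_s: 3.7
position: [0.4626, 0.2824, 0.0167]
tool_rot: [[-0.937, 0.351, 0.003], [0.351, 0.937, -0.003], [-0.004, -0.002, -1.0]]
ft_force: [-5.5, -17.8, 29.2]
grip_width: 0.0
gripper_force: 14.6
```

```bash
python3 - <<'E'
from h import *
s=env.get_image("scene");t=env.get_image("top")
b=cv2.resize(s["color"][220:320,195:315],None,fx=5,fy=5,interpolation=cv2.INTER_CUBIC)
cv2.imwrite("pics/e.png",b[:,:,::-1]); o=env.observe();print(o["position"],o["ft_force"],o["grip_width"],o["gripper_force"])
E
```

```text
[0.46262115 0.28240628 0.01674075] [ -5.53006623 -15.61907306  29.67596602] 0.0006700582812936932 14.56341060809791
```

View pics/e.png

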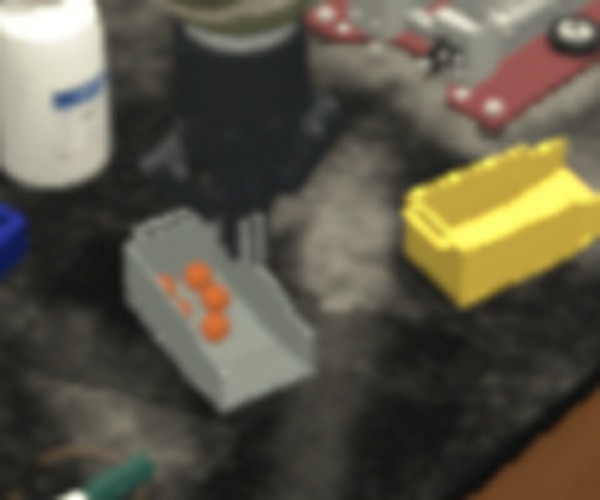

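The crop shows the shut fingers at about (250,240), outside the pan's right wall. The pan has been pushed left, but it is upright and all five balls are still in it. I'll open slightly, go up and look again.

>>> {"op": "move_arm", "data": {
  "plan": [
    [0,0,0,0,0,0,-0.8],
    [0,0,0,0,0,0,-0.8],
    [0,0,0,0,0,-1,-0.8],
    [0,0,0,0,0,-4,-0.8],
    [0,0,0,0,0,-8,-0.8]
  ],
  "squeeze": 40
}}

```text
time_s: 4.3
position: [0.4609, 0.2841, 0.0938]
tool_rot: [[-0.936, 0.351, -0.003], [0.351, 0.936, -0.001], [0.002, -0.002, -1.0]]
ft_force: [0.6, -0.3, 0.2]
grip_width: 0.0083
gripper_force: 0.0
```

>>> {"op": "move_arm", "data": {
  "plan": [
    [0,0,0,0,-5,-3,-0.8],
    [0,0,0,0,-10,-4,-0.8],
    [0,0,0,0,-15,-4,0],
    [0,0,0,0,-18,-4,1],
    [0,0,0,0,-18,-4,1]
  ]
}}

```text
time_s: 4.8
position: [0.3972, 0.1132, 0.1342]
tool_rot: [[-0.935, 0.355, 0.0], [0.355, 0.935, -0.001], [-0.001, -0.0, -1.0]]
ft_force: [0.3, 0.8, 0.1]
grip_width: 0.0518
gripper_force: 0.0
```

```bash
python3 - <<'E'
from h import *
np.set_printoptions(precision=3,suppress=True)
o=env.observe();print(o["position"],o["ft_force"],o["grip_width"],o["tool_rot"])
s=env.get_image("scene");t=env.get_image("top")
a=cv2.resize(t["color"][185:285,150:270],None,fx=4,fy=4,interpolation=cv2.INTER_CUBIC)
b=cv2.resize(s["color"][225:325,200:320],None,fx=4,fy=4,interpolation=cv2.INTER_CUBIC)
cv2.imwrite("pics/f.png",cv2.resize(np.hstack([a,b]),(800,334))[:,:,::-1])
for n in("pan","pan_nose","pan_middle"):
  for p in(s,t):
    for r in env.tip_of(n,p)[:3]:print(n,p["shot"],np.round(r["pixel"],1),r["conf"],atz(p,r["pixel"],{"pan_nose":.0135,"pan_middle":.027}.get(n,0)))
for p in(s,t):
  for r in env.outline_of("pan",p)[:3]:
    c=np.argwhere(r["mask"])[:,::-1].astype(np.float32);b=cv2.boxPoints(cv2.minAreaRect(c));print(r["conf"],b.ravel(),np.array([atz(p,x,.04)[:2] for x in b]).ravel())
E
```

```text
[0.397 0.113 0.134] [0.292 0.787 0.096] 0.0518219617185727 [[-0.935  0.355  0.   ]
 [ 0.355  0.935 -0.001]
 [-0.001 -0.    -1.   ]]
pan 8 [239.7 289.2] 0.69 [0.454 0.312 0.   ]
pan 8 [297.1 267.1] 0.67 [0.391 0.122 0.   ]
pan 8 [203.9 326.6] 0.3 [0.422 0.482 0.   ]
pan 9 [209.5 224. ] 0.72 [0.467 0.313 0.   ]
pan 9 [265.3 250.5] 0.62 [0.38  0.126 0.   ]
pan_nose 8 [311.2 256.2] 0.76 [0.382 0.064 0.014]
pan_nose 8 [246.5 297.7] 0.66 [0.404 0.335 0.014]
pan_nose 9 [198.7 242.8] 0.7 [0.404 0.344 0.014]
pan_middle 8 [292.9 262.3] 0.97 [0.396 0.138 0.027]
pan_middle 8 [237.1 278.2] 0.95 [0.471 0.304 0.027]
pan_middle 8 [366.  183.1] 0.23 [ 0.489 -0.417  0.027]
pan_middle 9 [210.6 222.2] 0.58 [0.47  0.305 0.027]
pan_middle 9 [410.2 230.9] 0.52 [ 0.444 -0.347  0.027]
pan_middle 9 [256.9 245.6] 0.45 [0.394 0.152 0.027]
0.63 [272.086 259.494 311.166 243.402 320.485 266.035 281.405 282.127] [0.442 0.183 0.403 0.04  0.314 0.109 0.354 0.242]
0.57 [213.365 273.259 233.212 256.247 261.588 289.353 241.741 306.365] [0.528 0.346 0.54  0.251 0.376 0.302 0.371 0.388]
0.77 [193.6 241.2 206.3 203.1 226.1 209.7 213.4 247.8] [0.407 0.356 0.532 0.318 0.51  0.253 0.386 0.291]
0.68 [248. 252. 278. 252. 278. 260. 248. 260.] [0.373 0.179 0.373 0.083 0.347 0.083 0.347 0.179]
```

View pics/f.png

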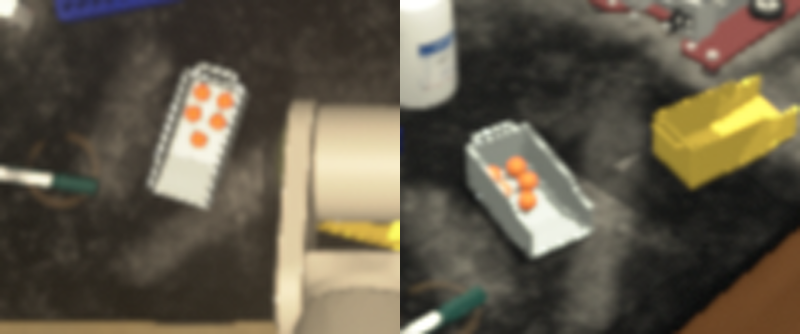

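The pan is upright with all five balls, now with its middle near (0.470,0.304) and yaw about -18°. I'll go back above it and check where the fingers really are against the calibration.

>>> {"op": "move_arm", "data": {
  "plan": [
    [0,0,-2.5,0,20.4,1,1],
    [0,0,-2.5,0,20.4,1,1],
    [0,0,-2.5,0,20.4,1,1],
    [0,0,-2.5,0,20.4,1,1],
    [0,0,-2.5,0,20.4,1,1]
  ]
}}

```text
time_s: 5.8
position: [0.4709, 0.3113, 0.1223]
tool_rot: [[-0.952, 0.306, 0.0], [0.306, 0.952, 0.001], [0.0, 0.001, -1.0]]
ft_force: [0.1, 0.1, -0.2]
grip_width: 0.0853
gripper_force: 0.0
```

```bash
python3 - <<'E'
from h import *
np.set_printoptions(precision=3,suppress=True)
o=env.observe();P=np.array(o["position"]);R=np.array(o["tool_rot"]);print(P,o["grip_width"],R)
s=env.get_image("scene")
k=6;x0,y0=190,205
b=cv2.resize(s["color"][y0:y0+100,x0:x0+130],None,fx=k,fy=k,interpolation=cv2.INTER_CUBIC)
def dot(X,c):
    q=(proj(s,X)-[x0,y0]+.5)*k; cv2.circle(b,tuple(int(v) for v in q),4,c,1)
for dy in(-.0425,0,.0425):
    dot(P+R@[0,dy,-.013],(255,0,0)); dot(P+R@[0,dy,0],(0,255,0))
y=np.radians(-18);m=np.array([.4705,.3035]);ex=np.array([np.cos(y),np.sin(y)]);ey=np.array([-ex[1],ex[0]])
for u,w in((-.043,.03),(-.043,-.03),(.045,.03),(.045,-.03)):
    q=m+ex*u+ey*w;dot([q[0],q[1],.045],(255,0,255))
for w in(.03,-.03):
    q=m-ex*.075+ey*w;dot([q[0],q[1],0.01],(0,255,255))
cv2.imwrite("pics/g.png",b[:,:,::-1])
E
```

```text
[0.471 0.311 0.122] 0.08530386501867655 [[-0.952  0.306  0.   ]
 [ 0.306  0.952  0.001]
 [ 0.     0.001 -1.   ]]
```

View pics/g.png

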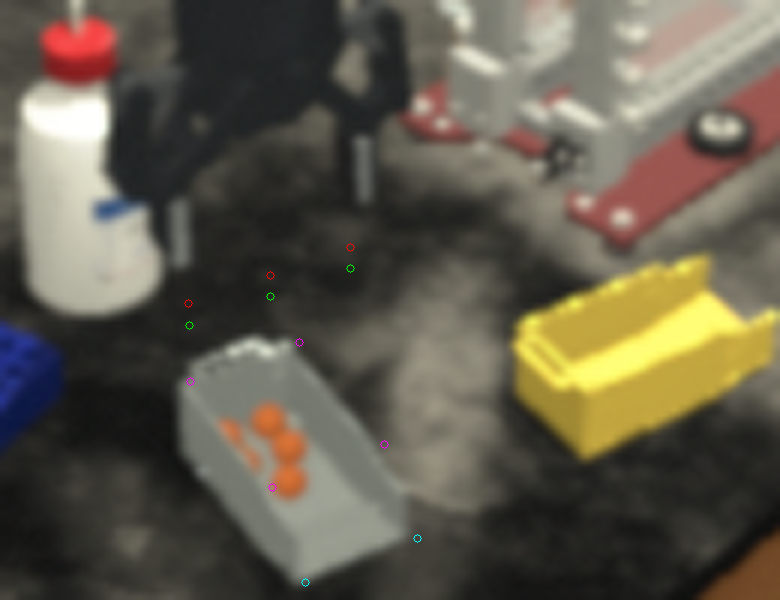

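The fingertips show at (180,265) and (363,200), about 27 mm higher than the reported TCP implies. That matches the first failure: the shut fingers ended up standing on the wall top at 45 mm while z read 17 mm. The height reading is therefore about 28 mm low, so I'll go correspondingly lower, stepwise, watching the force.

>>> {"op": "move_arm", "data": {
  "plan": [
    [0,0,0,0,-0.2,4,1],
    [0,0,0,0,-0.2,8,1],
    [0,0,0,0,-0.2,10.5,1],
    [0,0,0,0,-0.2,12,1],
    [0,0,0,0,-0.2,12,1]
  ]
}}

```text
time_s: 6.35
position: [0.4682, 0.3037, 0.0016]
tool_rot: [[-0.95, 0.311, -0.004], [0.311, 0.95, -0.002], [0.003, -0.003, -1.0]]
ft_force: [-0.5, -0.9, 0.8]
grip_width: 0.0857
gripper_force: 0.0
```

>>> {"op": "move_arm", "data": {
  "plan": [
    [0,0,0,0,0,0.6,1],
    [0,0,0,0,0,1.2,1],
    [0,0,0,0,0,1.5,1],
    [0,0,0,0,0,1.5,1]
  ]
}}

```text
time_s: 6.75
position: [0.4695, 0.3049, -0.0117]
tool_rot: [[-0.951, 0.31, -0.0], [0.31, 0.951, -0.0], [0.0, -0.0, -1.0]]
ft_force: [-0.5, 0.2, 1.3]
grip_width: 0.0854
gripper_force: 0.0
```

```bash
python3 - <<'E'
from h import *
o=env.observe();print(o["position"],o["ft_force"],o["grip_width"])
s=env.get_image("scene")
b=cv2.resize(s["color"][215:315,190:310],None,fx=5,fy=5,interpolation=cv2.INTER_CUBIC)
cv2.imwrite("pics/i.png",b[:,:,::-1])
E
```

```text
[ 0.46952335  0.30493195 -0.01168058] [-0.51501094  0.23941663  1.34996392] 0.0854049531056048
```

View pics/i.png

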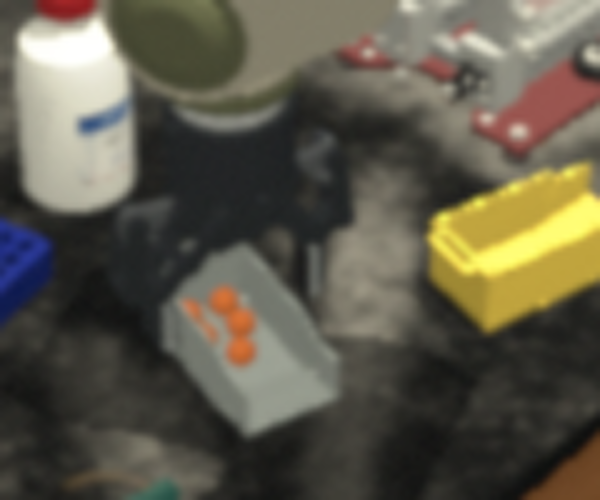

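The fingers now straddle the pan, with the left tip at about (168,345) and the right tip at (315,300). I'll go a little lower and close in stages.

>>> {"op": "move_arm", "data": {
  "plan": [
    [0,0,0,0,0,0.4,1],
    [0,0,0,0,0,0.8,1],
    [0,0,0,0,0,0.8,0.7],
    [0,0,0,0,0,0.8,0.5],
    [0,0,0,0,0,0.8,0.4]
  ],
  "squeeze": 40
}}

```text
time_s: 7.3
position: [0.4699, 0.3053, -0.0194]
tool_rot: [[-0.951, 0.31, 0.001], [0.31, 0.951, 0.001], [-0.001, 0.001, -1.0]]
ft_force: [0.9, 1.0, -0.1]
grip_width: 0.0598
gripper_force: 8.1
```

>>> {"op": "move_arm", "data": {
  "plan": [
    [0,0,0,0,0,0,0.35],
    [0,0,0,0,0,0,0.3],
    [0,0,0,0,0,0,0.2],
    [0,0,0,0,0,0,0.1],
    [0,0,0,0,0,0,0.1]
  ],
  "squeeze": 40
}}

```text
time_s: 7.8
position: [0.4699, 0.3053, -0.0193]
tool_rot: [[-0.951, 0.31, 0.001], [0.31, 0.951, 0.001], [-0.001, 0.001, -1.0]]
ft_force: [0.9, 3.0, 5.2]
grip_width: 0.0595
gripper_force: 43.2
```

Grip holds at 60 mm with 43 N. I lift gently.

>>> {"op": "move_arm", "data": {
  "plan": [
    [0,0,0,0,0,-0.5,-1],
    [0,0,0,0,0,-2,-1],
    [0,0,0,0,0,-4.5,-1],
    [0,0,0,0,0,-7.5,-1],
    [0,0,0,0,0,-11,-1]
  ],
  "squeeze": 60
}}

```text
time_s: 8.3
position: [0.4684, 0.3042, 0.0903]
tool_rot: [[-0.951, 0.31, -0.004], [0.31, 0.951, -0.002], [0.003, -0.003, -1.0]]
ft_force: [0.2, 0.9, -2.2]
grip_width: 0.0589
gripper_force: 65.0
```

>>> {"op": "move_arm", "data": {
  "plan": [
    [0,0,0,0,0,-3.5,-1],
    [0,0,0,0,0,-7.5,-1],
    [0,0,0,0,0,-11.5,-1],
    [0,0,0,0,0,-15,-1],
    [0,0,0,0,0,-17.5,-1]
  ]
}}

```text
time_s: 8.8
position: [0.4693, 0.3046, 0.2673]
tool_rot: [[-0.951, 0.31, 0.001], [0.31, 0.951, -0.0], [-0.001, -0.0, -1.0]]
ft_force: [0.8, 0.4, -2.1]
grip_width: 0.0591
gripper_force: 65.0
```

```bash
python3 - <<'E'
from h import *
np.set_printoptions(precision=3,suppress=True)
o=env.observe();P=np.array(o["position"]);R=np.array(o["tool_rot"]);print(P,o["ft_force"],o["grip_width"],o["gripper_force"],o["q"],o["time_s"])
s=env.get_image("scene")
k=5;x0,y0=180,150
b=cv2.resize(s["color"][y0:y0+110,x0:x0+130],None,fx=k,fy=k,interpolation=cv2.INTER_CUBIC)
def dot(X,c):
    q=(proj(s,X)-[x0,y0]+.5)*k; cv2.circle(b,tuple(int(v) for v in q),4,c,1)
for dy in(-.03,.03):
  dot(P+R@[.075,dy,-.033],(255,0,255));dot(P+R@[.075,dy,-.033]+[0,0,-.0135],(0,255,0));dot(P+R@[-.045,dy,-.064],(0,255,255))
cv2.imwrite("pics/j.png",b[:,:,::-1])
E
```

```text
[0.469 0.305 0.267] [ 0.755  0.378 -2.117] 0.059140006334947544 64.98380541801453 [ 20.878  20.727  65.5    -0.028  93.751 -51.038] 8.8
```

View pics/j.png

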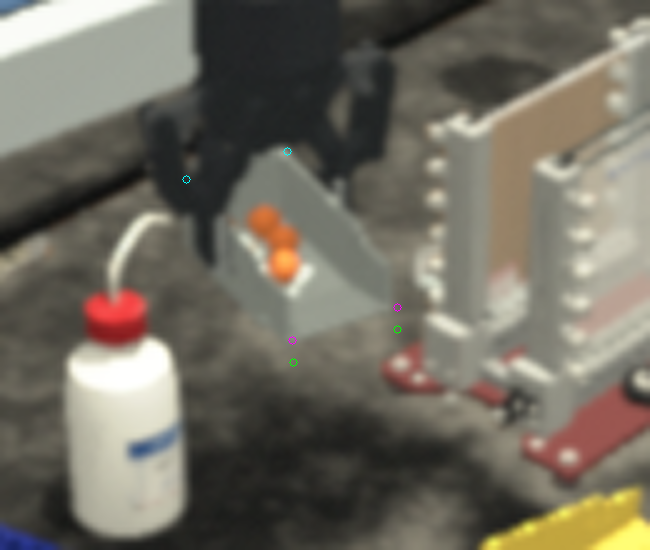

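The pan is held level with the balls at about (275,240), and it sits slightly higher than predicted. I carry it over the stand, moving mostly sideways relative to the pan.

>>> {"op": "move_arm", "data": {
  "plan": [
    [0,0,0,-0.4,-0.9,0,-1],
    [0,0,0,-1.2,-3,-0.5,-1],
    [0,0,0,-2.1,-5.6,-1,-1],
    [0,0,0,-3.2,-8.4,-1,-1],
    [0,0,0,-4.2,-11.2,-1,-1]
  ]
}}

```text
time_s: 9.35
position: [0.4738, 0.1835, 0.273]
tool_rot: [[-0.951, 0.31, -0.005], [0.31, 0.951, -0.001], [0.004, -0.003, -1.0]]
ft_force: [-0.1, -0.4, -1.6]
grip_width: 0.059
gripper_force: 65.1
```

>>> {"op": "move_arm", "data": {
  "plan": [
    [0,0,0,-1.1,-2.9,0,-1],
    [0,0,0,-2.2,-5.8,0,-1],
    [0,0,0,-3.3,-8.7,0,-1],
    [0,0,0,-4.4,-11.6,0,-1],
    [0,0,0,-5.5,-14.5,0,-1]
  ]
}}

```text
time_s: 9.85
position: [0.4808, 0.0288, 0.2731]
tool_rot: [[-0.951, 0.311, -0.005], [0.311, 0.951, 0.0], [0.005, -0.001, -1.0]]
ft_force: [0.1, 0.7, -1.5]
grip_width: 0.0594
gripper_force: 65.1
```

>>> {"op": "move_arm", "data": {
  "plan": [
    [0,0,1,-1.1,-2.9,0,-1],
    [0,0,3,-2.2,-5.8,0,-1],
    [0,0,6,-3.3,-8.7,0,-1],
    [0,0,9,-4.4,-11.6,0,-1],
    [0,0,12,-5.5,-14.5,0,-1]
  ]
}}

```text
time_s: 10.35
position: [0.488, -0.1258, 0.273]
tool_rot: [[-0.864, 0.503, -0.004], [0.503, 0.864, 0.002], [0.005, -0.001, -1.0]]
ft_force: [0.1, 0.8, -2.1]
grip_width: 0.0593
gripper_force: 65.1
```

```bash
python3 - <<'E'
from h import *
np.set_printoptions(precision=3,suppress=True)
o=env.observe();P=np.array(o["position"]);R=np.array(o["tool_rot"]);print(P,R,o["grip_width"],o["q"],o["time_s"])
D=np.array([.5035,-.4155])-P[:2];print(D@R[:2,0]*100,D@R[:2,1]*100,np.degrees(np.arctan2(R[1,0],R[0,0])))
E
```

```text
[ 0.488 -0.126  0.273] [[-0.864  0.503 -0.004]
 [ 0.503  0.864  0.002]
 [ 0.005 -0.001 -1.   ]] 0.05934126259643729 [-27.925  14.812  73.225  -0.025  92.237 -87.698] 10.35
-15.926325441438188 -24.249698780716873 149.7723534740258
```

>>> {"op": "move_arm", "data": {
  "plan": [
    [0,0,2.5,-1.6,-2.4,0,-1],
    [0,0,5,-3.2,-4.8,0,-1],
    [0,0,7.5,-4.8,-7.2,0,-1],
    [0,0,10,-6.4,-9.6,0,-1],
    [0,0,12,-8,-12,0,-1]
  ]
}}

```text
time_s: 10.85
position: [0.4971, -0.2695, 0.2728]
tool_rot: [[-0.741, 0.672, -0.004], [0.672, 0.741, 0.003], [0.005, -0.001, -1.0]]
ft_force: [0.6, 0.2, -1.3]
grip_width: 0.0595
gripper_force: 65.1
```

```bash
python3 - <<'E'
from h import *
np.set_printoptions(precision=3,suppress=True)
o=env.observe();P=np.array(o["position"]);R=np.array(o["tool_rot"])
D=np.array([.5035,-.4155])-P[:2];print(P,D@R[:2,0]*100,D@R[:2,1]*100,np.degrees(np.arctan2(R[1,0],R[0,0])))
E
```

```text
[ 0.497 -0.269  0.273] -10.27969841729153 -10.38828789056319 137.7961622320549
```

>>> {"op": "move_arm", "data": {
  "plan": [
    [0,0,2,-2,-2,0,-1],
    [0,0,4,-4,-4,0,-1],
    [0,0,6,-6,-6,0,-1],
    [0,0,7.5,-7.8,-7.8,0,-1],
    [0,0,8,-9.2,-9.2,0,-1]
  ]
}}

```text
time_s: 11.35
position: [0.5037, -0.3997, 0.2722]
tool_rot: [[-0.64, 0.768, -0.004], [0.768, 0.64, 0.004], [0.005, -0.001, -1.0]]
ft_force: [0.0, -0.5, -1.7]
grip_width: 0.0591
gripper_force: 65.1
```

>>> {"op": "move_arm", "data": {
  "plan": [
    [0,0,0,-0.7,-0.8,0,-1],
    [0,0,0,-1,-1.2,0,-1],
    [0,0,0,-1,-1.2,0,-1],
    [0,0,0,-1,-1.2,0,-1]
  ]
}}

```text
time_s: 11.75
position: [0.5023, -0.4128, 0.2753]
tool_rot: [[-0.642, 0.766, -0.0], [0.766, 0.642, 0.0], [0.001, 0.0, -1.0]]
ft_force: [-0.1, 0.3, -2.3]
grip_width: 0.0589
gripper_force: 65.1
```

```bash
python3 - <<'E'
from h import *
np.set_printoptions(precision=3,suppress=True)
s=env.get_image("scene");t=env.get_image("top")
o=env.observe();P=np.array(o["position"]);R=np.array(o["tool_rot"]);print(P,R,o["q"],o["time_s"],o["grip_width"])
N=P+R@[.075,0,-.033];print("nose pred",N,proj(s,N),proj(t,N),"mouth",proj(s,[.436,-.335,.161]),proj(t,[.436,-.335,.161]))
for n in("pan_nose","pan_middle","funnel_mouth","jar"):
  for nm,p in(("s",s),("t",t)):
    for r in env.tip_of(n,p)[:3]:print(n,nm,np.round(r["pixel"],1),round(r["conf"],2))
a=cv2.resize(s["color"][100:240,290:450],None,fx=2.5,fy=2.5,interpolation=cv2.INTER_CUBIC)
b=cv2.resize(t["color"][150:290,360:520],None,fx=2.5,fy=2.5,interpolation=cv2.INTER_CUBIC)
cv2.imwrite("pics/k.png",np.hstack([a,b])[:,:,::-1])
E
```

```text
[ 0.503 -0.413  0.276] [[-0.643  0.766  0.   ]
 [ 0.766  0.643 -0.   ]
 [-0.     0.    -1.   ]] [-49.808  30.819  47.574   0.003 101.598 -89.795] 11.85 0.05887824515437559
nose pred [ 0.454 -0.355  0.309] [373.981 123.032] [440.357 216.611] mouth [370.262 164.628] [417.903 229.065]
pan_nose s [314.5 257.9] 0.95
pan_nose s [373.4 120.2] 0.65
pan_nose t [284.6 253.8] 0.92
pan_nose t [420.3 226.8] 0.36
pan_middle s [293.3 261.3] 0.57
pan_middle s [372.5 109.2] 0.46
pan_middle t [257.4 248.8] 0.68
pan_middle t [419.2 225.9] 0.45
funnel_mouth s [370.7 164.4] 0.7
funnel_mouth t [418.1 229.9] 0.95
jar s [361. 200.] 0.73
jar t [408.  231.7] 0.64
```

View pics/k.png

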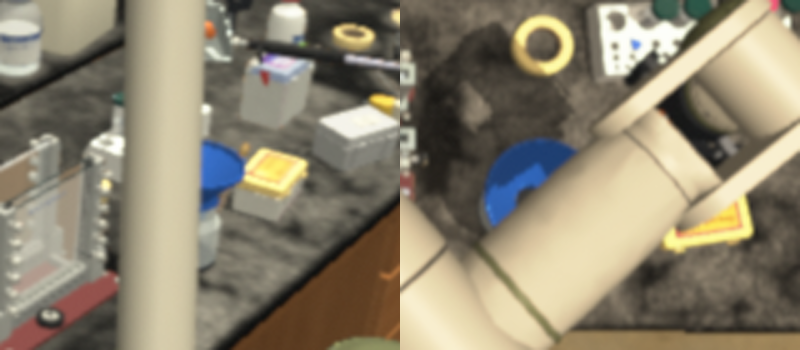

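Both views are mostly blocked by the arm. The funnel mouth is confirmed at scene (370,164) and top (418,230), and the nose is close to its prediction, about 27 mm short of the mouth's centre. I lower the pan and tilt it a little, below the ramp angle.

>>> {"op": "move_arm", "data": {
  "plan": [
    [0,-2,0,0,0,2,-1],
    [0,-4,0,0,0,4.5,-1],
    [0,-7,0,-0.1,0,7,-1],
    [0,-9,0,-0.2,0,9.3,-1],
    [0,-10,0,-0.2,0,10.4,-1]
  ]
}}

```text
time_s: 12.75
position: [0.5029, -0.4141, 0.1692]
tool_rot: [[-0.632, 0.767, 0.11], [0.755, 0.642, -0.131], [-0.171, -0.0, -0.985]]
ft_force: [-0.0, -0.1, -1.3]
grip_width: 0.0593
gripper_force: 65.0
```

```bash
cat > pour.py <<'E'
from h import *
np.set_printoptions(precision=3,suppress=True)
from scipy.spatial.transform import Rotation as Ro
def off(a):
    c,s=np.cos(np.radians(a)),np.sin(np.radians(a))
    return np.array([.075*c+.019*s,0,.075*s-.019*c-.014])
R0=np.array([[-.643,.766,0],[.766,.643,0],[0,0,-1.]])
def rows(angles,nose):
    o=env.observe();P=np.array(o["position"]);R=np.array(o["tool_rot"])
    print(P,o["q"],o["time_s"],o["grip_width"],"tilt",np.degrees(np.arccos(-R[2,2])))
    for a in angles:
        T=nose-R0@off(a);Rt=R0@Ro.from_euler("y",-a,degrees=True).as_matrix()
        print(a,Ro.from_matrix(R.T@Rt).as_rotvec(degrees=True),R.T@(T-P)*100)
E
python3 - <<'E'
from pour import *
s=env.get_image("scene")
rows([15,20,26,32,38,44],np.array([.454,-.355,.190]))
print(proj(s,[.454,-.355,.190]))
for n in("pan_nose","funnel_mouth"):
  for r in env.tip_of(n,s)[:3]:print(n,np.round(r["pixel"],1),round(r["conf"],2))
E
```

```text
[ 0.503 -0.414  0.168] [-49.839  28.833  69.261  -0.044  72.132 -89.769] 12.8 0.059127832539179526 tilt 9.77444940246798
15 [-0.019 -5.226 -0.069] [-0.272  0.052 -0.873]
20 [ -0.022 -10.226  -0.068] [-0.348  0.052 -1.543]
26 [ -0.026 -16.226  -0.067] [-0.362  0.052 -2.353]
32 [ -0.029 -22.226  -0.066] [-0.291  0.051 -3.16 ]
38 [ -0.033 -28.226  -0.065] [-0.137  0.051 -3.955]
44 [ -0.037 -34.226  -0.063] [ 0.1    0.051 -4.729]
[369.953 153.81 ]
pan_nose [313.  256.7] 0.68
funnel_mouth [370.  164.2] 0.59
funnel_mouth [370.6 154.6] 0.29
```

>>> {"op": "move_arm", "data": {
  "plan": [
    [0,-3,0,-0.2,0,-0.5,-1],
    [0,-5.5,0,-0.3,0,-0.9,-1],
    [0,-8,0,-0.3,0,-1.2,-1],
    [0,-10,0,-0.35,0,-1.5,-1],
    [0,-12,0,-0.35,0,-1.8,-1]
  ]
}}

```text
time_s: 13.4
position: [0.5043, -0.4159, 0.1914]
tool_rot: [[-0.594, 0.767, 0.242], [0.71, 0.642, -0.29], [-0.378, 0.0, -0.926]]
ft_force: [0.9, -0.2, -2.1]
grip_width: 0.0595
gripper_force: 65.1
```

>>> {"op": "move_arm", "data": {
  "plan": [
    [0,-2,0,0,0,-0.3,-1],
    [0,-4,0,0,0,-0.5,-1],
    [0,-6,0,0,0,-0.8,-1],
    [0,-8,0,0,0,-1.1,-1],
    [0,-10,0,0,0,-1.3,-1]
  ]
}}

```text
time_s: 13.9
position: [0.5013, -0.4123, 0.2038]
tool_rot: [[-0.543, 0.767, 0.342], [0.649, 0.642, -0.409], [-0.533, 0.0, -0.846]]
ft_force: [-0.1, 0.0, -1.6]
grip_width: 0.0595
gripper_force: 65.1
```

```bash
python3 - <<'E'
from pour import *
s=env.get_image("scene");t=env.get_image("top")
rows([36,40,45],np.array([.454,-.355,.190]))
a=cv2.resize(s["color"][100:240,290:450],None,fx=2.5,fy=2.5,interpolation=cv2.INTER_CUBIC)
b=cv2.resize(t["color"][150:290,360:520],None,fx=2.5,fy=2.5,interpolation=cv2.INTER_CUBIC)
cv2.imwrite("pics/l.png",np.hstack([a,b])[:,:,::-1])
for p in(s,t):
  c=p["color"].astype(int);m=(c[...,0]>190)&(c[...,1]>70)&(c[...,1]<140)&(c[...,2]<90)
  n,_,st,ce=cv2.connectedComponentsWithStats(m.astype(np.uint8));print([(ce[i].round(),st[i,4]) for i in range(1,n)])
  for n in("pan_nose","ball0_center"):print(n,[(np.round(r["pixel"],1),round(r["conf"],2)) for r in env.tip_of(n,p)[:5]])
E
```

```text
[ 0.501 -0.412  0.203] [-49.793  19.064  86.406  -0.214  42.442 -89.612] 14.0 0.05916495415795204 tilt 32.08790174035423
36 [-0.042 -3.912 -0.063] [ 0.051  0.052 -0.222]
40 [-0.045 -7.912 -0.061] [-0.027  0.052 -0.756]
45 [ -0.047 -12.912  -0.059] [-0.072  0.052 -1.43 ]
[(array([222., 106.]), np.int32(8)), (array([202., 211.]), np.int32(10)), (array([207., 211.]), np.int32(7))]
pan_nose [(array([313.7, 256.6]), 0.71), (array([368.6, 152.2]), 0.52), (array([373. , 166.6]), 0.21)]
ball0_center []
[(array([223., 154.]), np.int32(13)), (array([219., 155.]), np.int32(7)), (array([228., 155.]), np.int32(1)), (array([222., 161.]), np.int32(1))]
pan_nose [(array([282.5, 257.2]), 0.93)]
ball0_center []
```

>>> {"op": "move_arm", "data": {
  "plan": [
    [0,-3,0,0,0,-0.2,-1],
    [0,-6,0,0,0,-0.5,-1],
    [0,-9,0,0,0,-0.9,-1],
    [0,-11,0,0,0,-1.2,-1],
    [0,-11,0,0,0,-1.2,-1]
  ]
}}

```text
time_s: 14.7
position: [0.4964, -0.4064, 0.2117]
tool_rot: [[-0.47, 0.767, 0.437], [0.561, 0.642, -0.522], [-0.681, -0.0, -0.732]]
ft_force: [0.5, -0.0, -0.8]
grip_width: 0.0591
gripper_force: 65.2
```

>>> {"op": "move_arm", "data": {
  "plan": [
    [0,0,0,0,0,0,-1],
    [0,0,0,0,0,0,-1],
    [0,0,0,0,0,0,-1],
    [0,0,0,0,0,0,-1],
    [0,0,0,0,0,0,-1]
  ]
}}

```text
time_s: 15.2
position: [0.4967, -0.4068, 0.2119]
tool_rot: [[-0.469, 0.767, 0.438], [0.561, 0.642, -0.523], [-0.682, -0.0, -0.731]]
ft_force: [-0.1, -1.1, -1.3]
grip_width: 0.059
gripper_force: 65.2
```

```bash
python3 - <<'E'
from pour import *
F=[]
s=env.get_image("scene");t=env.get_image("top")
for i in range(3):
  env.get_image("scene");F.append(env.observe()["ft_force"])
print(np.mean(F,0))
rows([45],np.array([.454,-.355,.190]))
a=cv2.resize(s["color"][100:240,290:450],None,fx=2.5,fy=2.5,interpolation=cv2.INTER_CUBIC)
b=cv2.resize(t["color"][150:290,360:520],None,fx=2.5,fy=2.5,interpolation=cv2.INTER_CUBIC)
cv2.imwrite("pics/l.png",np.hstack([a,b])[:,:,::-1])
E
```

```text
[-0.157  0.006 -1.449]
[ 0.497 -0.407  0.212] [-49.769  16.093  95.624  -0.483  25.285 -89.342] 15.45 0.059484695350118987 tilt 42.99993403257044
45 [-0.057 -2.    -0.06 ] [-0.207  0.058 -0.308]
```

The weight reads about 1.45 N, so the pan is empty. Now I raise and level it.

```bash
python3 - <<'E'
from pour import *
rows([43],np.array([.454,-.355,.26]));rows([20,0],np.array([.454,-.355,.315]))
E
```

```text
[ 0.497 -0.407  0.212] [-49.769  16.093  95.624  -0.483  25.285 -89.342] 15.45 0.059484695350118987 tilt 42.99993403257044
43 [-0.056 -0.    -0.061] [-4.919  0.059 -5.165]
[ 0.497 -0.407  0.212] [-49.769  16.093  95.624  -0.483  25.285 -89.342] 15.45 0.059484695350118987 tilt 42.99993403257044
20 [-0.043 23.    -0.071] [-7.331  0.06  -6.408]
0 [-0.03  43.    -0.079] [-5.359  0.06  -4.583]
```

>>> {"op": "move_arm", "data": {
  "plan": [
    [0,0,0,-2.4,0,-2.6,-1],
    [0,0,0,-4.9,0,-5.2,-1],
    [0,8,0,-5.8,0,-5.6,-1],
    [0,16,0,-6.6,0,-6,-1],
    [0,23,0,-7.3,0,-6.4,-1]
  ]
}}

```text
time_s: 15.95
position: [0.5028, -0.4139, 0.3084]
tool_rot: [[-0.598, 0.767, 0.234], [0.714, 0.642, -0.279], [-0.364, -0.0, -0.931]]
ft_force: [0.6, -0.2, -1.7]
grip_width: 0.0594
gripper_force: 65.1
```

>>> {"op": "move_arm", "data": {
  "plan": [
    [0,6,0,0,0,0,-1],
    [0,13,0,0,0,0,-1],
    [0,20,0,0,0,0,-1],
    [0,20,0,0,0,0,-1]
  ]
}}

```text
time_s: 16.35
position: [0.5038, -0.416, 0.3045]
tool_rot: [[-0.641, 0.767, 0.015], [0.767, 0.641, -0.018], [-0.023, -0.0, -1.0]]
ft_force: [0.5, -0.1, -3.1]
grip_width: 0.0596
gripper_force: 65.2
```

```bash
python3 - <<'E'
from pour import *
rows([0],np.array([.454,-.355,.315]))
o=env.observe();P=np.array(o["position"]);R=np.array(o["tool_rot"]);print(R)
D=np.array([.47,.305,.27])-P;print(R.T@D*100)
E
```

```text
[ 0.504 -0.416  0.305] [-49.902  30.253  44.044  -0.012 104.394 -89.792] 16.35 0.059619990429955395 tilt 1.3095559903176512
0 [-0.008  1.31  -0.124] [0.424 0.106 2.243]
[[-0.641  0.767  0.015]
 [ 0.767  0.641 -0.018]
 [-0.023 -0.    -1.   ]]
[57.554 43.642  2.132]
```

>>> {"op": "move_arm", "data": {
  "plan": [
    [0,1.3,0,2.5,1.9,0,-1],
    [0,1.3,0,6,4.5,0,-1],
    [0,1.3,0,9.5,7.2,0,-1],
    [0,1.3,0,13,9.9,0,-1],
    [0,1.3,0,16.5,12.5,0,-1]
  ]
}}

```text
time_s: 16.85
position: [0.4924, -0.2056, 0.3025]
tool_rot: [[-0.642, 0.767, 0.006], [0.767, 0.642, -0.005], [-0.008, 0.001, -1.0]]
ft_force: [1.1, 0.5, -1.8]
grip_width: 0.0594
gripper_force: 65.1
```

>>> {"op": "move_arm", "data": {
  "plan": [
    [0,0,0,3.5,2.6,0,-1],
    [0,0,0,7,5.3,0,-1],
    [0,0,0,10.5,7.9,0,-1],
    [0,0,0,14,10.6,0,-1],
    [0,0,0,17.5,13.2,0,-1]
  ]
}}

```text
time_s: 17.35
position: [0.4811, 0.0133, 0.3018]
tool_rot: [[-0.642, 0.767, 0.007], [0.767, 0.642, -0.004], [-0.008, 0.003, -1.0]]
ft_force: [1.4, 0.6, -1.5]
grip_width: 0.0588
gripper_force: 65.1
```

```bash
python3 - <<'E'
from pour import *
s=env.get_image("scene");t=env.get_image("top")
o=env.observe();P=np.array(o["position"]);R=np.array(o["tool_rot"]);print(P,R)
D=np.array([.47,.305,.27])-P;print(R.T@D*100)
a=cv2.resize(s["color"][100:240,290:450],None,fx=2.5,fy=2.5,interpolation=cv2.INTER_CUBIC)
b=cv2.resize(t["color"][150:290,360:520],None,fx=2.5,fy=2.5,interpolation=cv2.INTER_CUBIC)
cv2.imwrite("pics/l.png",np.hstack([a,b])[:,:,::-1])
for n in("funnel_mouth","jar","jar_neck","ball0_center"):
  for nm,p in(("s",s),("t",t)):
    for r in env.tip_of(n,p)[:5]:print(n,nm,np.round(r["pixel"],1),round(r["conf"],2))
for p in(s,t):
  c=cv2.cvtColor(p["color"],cv2.COLOR_RGB2HSV);m=cv2.inRange(c,(4,140,110),(16,255,255))
  n,_,st,ce=cv2.connectedComponentsWithStats(m);print([(ce[i].round(),st[i,4]) for i in range(1,n) if st[i,4]>3])
E
```

```text
[0.481 0.016 0.302] [[-0.646  0.763  0.007]
 [ 0.763  0.646 -0.003]
 [-0.007  0.003 -1.   ]]
[22.796 17.861  3.121]
funnel_mouth t [418.1 228.6] 0.68
funnel_mouth t [412.5 231. ] 0.49
jar s [363.1 201.9] 0.46
jar t [403.1 230.7] 0.5
jar t [157.2 241.3] 0.39
jar_neck s [366.4 177.6] 0.47
jar_neck t [414.7 231.5] 0.6
ball0_center s [300.3 155.1] 0.22
ball0_center t [414.2 228.7] 0.39
ball0_center t [301.  204.3] 0.16
[(array([108.,   8.]), np.int32(1426)), (array([250.,   5.]), np.int32(103)), (array([231.,  71.]), np.int32(369)), (array([332.,  29.]), np.int32(671)), (array([357.,   6.]), np.int32(8)), (array([361.,   4.]), np.int32(4)), (array([328.,   6.]), np.int32(17)), (array([166.,  18.]), np.int32(5)), (array([355.,  20.]), np.int32(19)), (array([369.,  19.]), np.int32(11)), (array([368.,  25.]), np.int32(8)), (array([167.,  30.]), np.int32(6)), (array([367.,  37.]), np.int32(32)), (array([168.,  40.]), np.int32(9)), (array([353.,  48.]), np.int32(126)), (array([169.,  50.]), np.int32(9)), (array([170.,  61.]), np.int32(9)), (array([171.,  70.]), np.int32(9)), (array([172.,  82.]), np.int32(6)), (array([173.,  92.]), np.int32(12)), (array([465., 197.]), np.int32(1961)), (array([484., 233.]), np.int32(5)), (array([478., 240.]), np.int32(4)), (array([344., 276.]), np.int32(4)), (array([316., 305.]), np.int32(221)), (array([324., 316.]), np.int32(7)), (array([296., 320.]), np.int32(10)), (array([282., 364.]), np.int32(778)), (array([292., 328.]), np.int32(4)), (array([311., 364.]), np.int32(10)), (array([316., 380.]), np.int32(81)), (array([286., 371.]), np.int32(9)), (array([308., 376.]), np.int32(26)), (array([287., 388.]), np.int32(95)), (array([312., 384.]), np.int32(35)), (array([281., 389.]), np.int32(38)), (array([294., 381.]), np.int32(4)), (array([306., 389.]), np.int32(23)), (array([281., 408.]), np.int32(6)), (array([314., 416.]), np.int32(6))]
[(array([412., 228.]), np.int32(30))]
```

View pics/l.png

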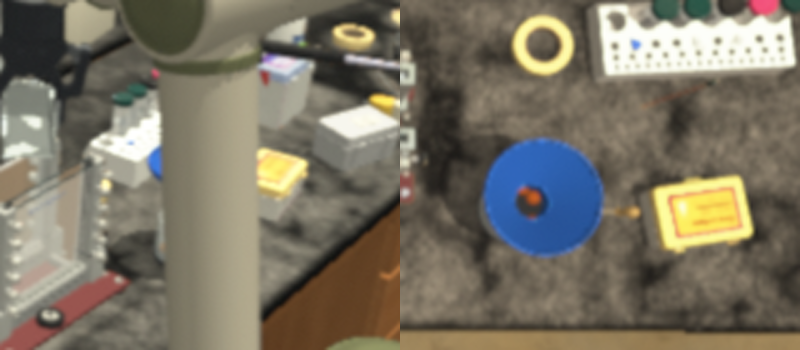

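The funnel is still seated at (545,197) in the crop. Orange shows only down its stem, and no balls lie on the bench. I carry on back to the pan's place.

>>> {"op": "move_arm", "data": {
  "plan": [
    [0,0,0,3.5,2.6,0,-1],
    [0,0,0,7,5.3,0,-1],
    [0,0,0,10.5,7.9,0,-1],
    [0,0,0,14,10.6,0,-1],
    [0,0,0,17.5,13.2,0,-1]
  ]
}}

```text
time_s: 18.35
position: [0.4709, 0.2315, 0.3008]
tool_rot: [[-0.641, 0.768, 0.003], [0.768, 0.641, -0.003], [-0.005, 0.0, -1.0]]
ft_force: [0.3, -0.5, -0.8]
grip_width: 0.0593
gripper_force: 65.3
```

>>> {"op": "move_arm", "data": {
  "plan": [
    [0,0,0,3,2.4,0,-1],
    [0,0,0,4.5,3.5,1,-1],
    [0,0,0,5,4,4,-1],
    [0,0,0,5,4,8,-1],
    [0,0,0,5,4,12,-1]
  ]
}}

```text
time_s: 18.85
position: [0.4701, 0.2937, 0.1793]
tool_rot: [[-0.642, 0.767, 0.004], [0.767, 0.642, -0.003], [-0.005, 0.001, -1.0]]
ft_force: [1.3, -0.2, -1.2]
grip_width: 0.0595
gripper_force: 65.3
```

```bash
python3 - <<'E'
from pour import *
s=env.get_image("scene");t=env.get_image("top")
o=env.observe();P=np.array(o["position"]);R=np.array(o["tool_rot"]);print(P,R,o["time_s"])
D=np.array([.47,.305,-.016])-P;print(R.T@D*100)
a=cv2.resize(s["color"][140:240,320:420],None,fx=4,fy=4,interpolation=cv2.INTER_CUBIC)
b=cv2.resize(t["color"][190:270,370:450],None,fx=5,fy=5,interpolation=cv2.INTER_CUBIC)
cv2.imwrite("pics/m.png",np.hstack([a,b])[:,:,::-1])
E
```

```text
[0.468 0.293 0.176] [[-0.641  0.767 -0.007]
 [ 0.767  0.641 -0.007]
 [-0.001 -0.01  -1.   ]] 18.95
[ 0.828  1.157 19.186]
```

View pics/m.png

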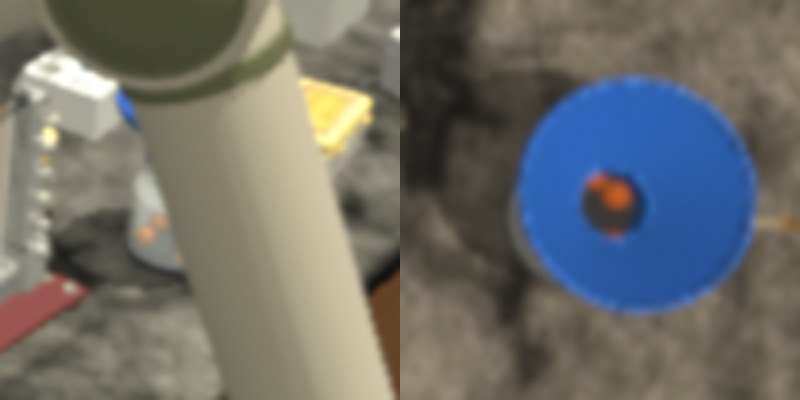

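Orange balls show inside the jar at crop (150,230), and more down the stem at (612,195). That picture takes me past the 10 I was allowed (12 by now), so I'll use numbers only from here. Now I set the pan down.

>>> {"op": "move_arm", "data": {
  "plan": [
    [0,0,0,0.4,0.6,4.5,-1],
    [0,0,0,0.8,1.1,9,-1],
    [0,0,0,0.8,1.1,13.5,-1],
    [0,0,0,0.8,1.1,16.5,-1],
    [0,0,0,0.8,1.1,18,-1]
  ]
}}

```text
time_s: 19.45
position: [0.4742, 0.3062, -0.0002]
tool_rot: [[-0.641, 0.767, 0.002], [0.767, 0.641, -0.004], [-0.004, -0.001, -1.0]]
ft_force: [0.5, 0.5, -1.4]
grip_width: 0.0589
gripper_force: 65.6
```

>>> {"op": "move_arm", "data": {
  "plan": [
    [0,0,0,0,0,0,-1],
    [0,0,0,0,0,0.5,-1],
    [0,0,0,0,0,1.0,-1],
    [0,0,0,0,0,1.0,-1]
  ]
}}

```text
time_s: 19.85
position: [0.4739, 0.3065, -0.0088]
tool_rot: [[-0.642, 0.767, 0.004], [0.767, 0.642, -0.003], [-0.005, 0.001, -1.0]]
ft_force: [0.1, -0.1, -2.3]
grip_width: 0.0595
gripper_force: 65.6
```

>>> {"op": "move_arm", "data": {
  "plan": [
    [0,0,0,0,0,0.3,-1],
    [0,0,0,0,0,0.6,-1],
    [0,0,0,0,0,0.6,-1]
  ]
}}

```text
time_s: 20.15
position: [0.4734, 0.3064, -0.0156]
tool_rot: [[-0.642, 0.767, 0.002], [0.767, 0.642, -0.003], [-0.004, -0.0, -1.0]]
ft_force: [-0.1, -0.1, -1.3]
grip_width: 0.0596
gripper_force: 65.6
```

>>> {"op": "move_arm", "data": {
  "plan": [
    [0,0,0,0,0,0.2,-1],
    [0,0,0,0,0,0.4,-1],
    [0,0,0,0,0,0.4,-1]
  ]
}}

```text
time_s: 20.45
position: [0.4737, 0.3065, -0.0191]
tool_rot: [[-0.642, 0.767, 0.003], [0.767, 0.642, -0.003], [-0.004, 0.0, -1.0]]
ft_force: [-1.0, -0.1, 1.7]
grip_width: 0.0589
gripper_force: 65.9
```

The force shows contact with the bench. I open and retreat upward.

>>> {"op": "move_arm", "data": {
  "plan": [
    [0,0,0,0,0,0,0.5],
    [0,0,0,0,0,0,0.7],
    [0,0,0,0,0,0,1],
    [0,0,0,0,0,0,1],
    [0,0,0,0,0,0,1]
  ]
}}

```text
time_s: 20.95
position: [0.4736, 0.3064, -0.0194]
tool_rot: [[-0.642, 0.767, 0.003], [0.767, 0.642, -0.003], [-0.004, -0.0, -1.0]]
ft_force: [0.2, 0.3, -0.1]
grip_width: 0.0854
gripper_force: 0.0
```

>>> {"op": "move_arm", "data": {
  "plan": [
    [0,0,0,0,0,-2,1],
    [0,0,0,0,0,-5,1],
    [0,0,0,0,0,-9,1],
    [0,0,0,0,0,-14,1],
    [0,0,0,0,0,-19,1]
  ]
}}

```text
time_s: 21.45
position: [0.4726, 0.3069, 0.1724]
tool_rot: [[-0.642, 0.767, 0.002], [0.767, 0.642, -0.004], [-0.004, -0.001, -1.0]]
ft_force: [0.8, 0.2, -0.1]
grip_width: 0.0857
gripper_force: 0.0
```

>>> {"op": "move_arm", "data": {
  "plan": [
    [0,0,0,4,0,-2,1],
    [0,0,0,9,0,-4,1],
    [0,0,0,14,0,-4,1],
    [0,0,0,19,0,-4,1],
    [0,0,0,24,0,-4,1]
  ]
}}

```text
time_s: 21.95
position: [0.3197, 0.4897, 0.2099]
tool_rot: [[-0.642, 0.767, 0.003], [0.767, 0.642, -0.003], [-0.004, 0.0, -1.0]]
ft_force: [0.8, 0.5, -0.4]
grip_width: 0.0851
gripper_force: 0.0
```

```bash
python3 - <<'E'
from pour import *
s=env.get_image("scene");t=env.get_image("top")
o=env.observe();print(o["position"],o["grip_width"],o["ft_force"],o["time_s"])
for n in("pan","pan_nose","pan_middle","jar","jar_neck","funnel_mouth","ball0_center"):
  for nm,p in(("s",s),("t",t)):
    for r in env.tip_of(n,p)[:6]:print(n,nm,np.round(r["pixel"],1),round(r["conf"],2),atz(p,r["pixel"],{"pan_nose":.0135,"pan_middle":.027,"jar_neck":.1,"funnel_mouth":.161,"ball0_center":.015}.get(n,0)))
for nm,p,(r0,r1,c0,c1) in(("s",s,(160,225,340,390)),("s pan",s,(260,310,215,265)),("t",t,(140,280,110,560))):
  c=cv2.cvtColor(p["color"],cv2.COLOR_RGB2HSV);m=cv2.inRange(c,(3,90,110),(16,255,255));k=np.zeros_like(m);k[r0:r1,c0:c1]=m[r0:r1,c0:c1]
  n,_,st,ce=cv2.connectedComponentsWithStats(k);print(nm,[(ce[i].round(1),st[i,2:5]) for i in range(1,n) if st[i,4]>2])
print(proj(s,[.436,-.335,.006]),proj(s,[.436,-.335,.07]))
E
```

```text
[0.317 0.492 0.209] 0.08554141281948408 [ 1.088 -0.593  0.355] 22.05
pan s [238.3 286.9] 0.7 [0.464 0.308 0.   ]
pan s [297.5 267.6] 0.56 [0.389 0.123 0.   ]
pan t [210.8 225.1] 0.89 [0.464 0.308 0.   ]
pan t [263.9 250. ] 0.61 [0.382 0.13  0.   ]
pan t [419.4 229.6] 0.39 [ 0.451 -0.384  0.   ]
pan_nose s [314.7 257.9] 0.94 [0.369 0.063 0.014]
pan_nose s [231.4 298.7] 0.92 [0.433 0.366 0.014]
pan_nose s [366.1 180.3] 0.39 [ 0.511 -0.456  0.014]
pan_nose t [192.4 233.9] 0.87 [0.433 0.366 0.014]
pan_nose t [282.1 255.4] 0.72 [0.363 0.07  0.014]
pan_middle s [291.7 261. ] 0.93 [0.403 0.136 0.027]
pan_middle s [239.  276.3] 0.64 [0.473 0.295 0.027]
pan_middle t [213.1 221.6] 0.92 [0.472 0.297 0.027]
pan_middle t [258.6 246.6] 0.66 [0.391 0.146 0.027]
jar s [361.6 199.4] 0.94 [ 0.458 -0.345  0.   ]
jar t [405.9 233. ] 0.64 [ 0.439 -0.339  0.   ]
jar_neck s [364.4 180.8] 0.76 [ 0.441 -0.317  0.1  ]
jar_neck t [413.5 229.8] 0.55 [ 0.44  -0.338  0.1  ]
funnel_mouth s [370.7 166.3] 0.62 [ 0.428 -0.326  0.161]
funnel_mouth t [418.4 227.4] 0.95 [ 0.441 -0.337  0.161]
funnel_mouth t [407.5 231.4
[... 819 characters left out ...]
 7, 11], dtype=int32)), (array([322.7, 197.9]), array([ 48,   9, 244], dtype=int32)), (array([325.6, 197.7]), array([6, 2, 7], dtype=int32)), (array([357.2, 199.1]), array([ 4,  6, 17], dtype=int32)), (array([300. , 222.8]), array([ 29,  16, 281], dtype=int32)), (array([344.5, 219.6]), array([43,  9, 71], dtype=int32)), (array([340.5, 228.7]), array([45,  7, 81], dtype=int32)), (array([490.9, 225.4]), array([6, 3, 7], dtype=int32)), (array([412.1, 228.2]), array([ 8,  6, 31], dtype=int32)), (array([483., 226.]), array([3, 1, 3], dtype=int32)), (array([468.3, 230. ]), array([ 5,  7, 12], dtype=int32)), (array([470.7, 242.8]), array([3, 4, 6], dtype=int32))]
[365.337 201.258] [367.316 186.538]
```

```bash
python3 - <<'E'
from pour import *
s=env.get_image("scene")
c=s["color"][185:210,350:380].astype(int);d=c[...,0]-c[...,2]
m=(d>35).astype(np.uint8);n,_,st,ce=cv2.connectedComponentsWithStats(m)
print([(ce[i].round(1)+[350,185],st[i,2:5]) for i in range(1,n)])
print(env.close_job())
E
```

```text
[(array([359.6, 196. ]), array([13,  8, 54], dtype=int32)), (array([371.3, 197.9]), array([ 5,  5, 16], dtype=int32)), (array([365.5, 203. ]), array([ 4,  5, 16], dtype=int32))]
the job is handed in; nothing more can be done
None
```

The five balls were poured through the funnel into the jar, and the empty pan is back upright on the bench near where it started. I handed the job in at about 22 s and got no verdict back. The last images showed orange low in the jar, none in the pan and no stray balls on the bench, but I could not count all five. The funnel was still in place, the first grasp missed and pushed the pan about 25 mm, and I viewed 12 pictures instead of the 10 allowed.

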